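# Slide the soap dish back between the taps

### The arm

A 6-joint arm with a two-finger parallel gripper is mounted at the origin on the work surface. World frame = base frame: x ahead of the robot, y to its left, z up, the work surface at z = 0. Lengths are in m, angles in degrees, forces in N, time in s.
With the tool pointing down it reaches from about 0.3 to 0.75 m from the base axis. Payload 8.5 kg.
Tool frame: the origin (TCP) lies at the very end of the fingers, on their centre line; the grasp point (between the pads) lies 19 mm behind it; z points along the fingers, y is the line along which they close (so a half turn about z gives the same grasp; the last joint's range is limited). The gripper opens to 85 mm and grips with 20 to 120 N. Pads are 22 mm wide; open, the fingers measure 114 mm over their backs; the gripper's body (76 mm by 85 mm) begins 54 mm behind the grasp point. The pads swing forward as they close: fully open they stand 13 mm farther back than shut.
Start: joints at [-12.336, 21.807, 74.336, -0, 83.858, -12.336], TCP at [0.55, 0, 0.231] pointing down, gripper open.
Joint ranges: [-178.18, 178.18], [-50.72, 133.34], [12.68, 142.11], [-81.47, 261.47], [9.98, 163.14], [-165.26, 165.26]. Speed limits (degrees/s): [136.94, 136.94, 180, 180, 180, 180].

### API

Orientations are given as a 3x3 rotation matrix whose columns are the frame's x, y, z axes.
In Python, from rig import env, imaging gives the robot as it stands. The module is installed in compiled form; this text tells all that it offers.
- The arm moves only by the tool arm_command, never from a script. Its arguments are lists of equal length, an entry for each row: "turn": the turn, a rotation vector about the tool's x, y, z in units of 5 degrees (1.0 is 5 degrees), a list of three; "xyz": the shift along the tool's x, y, z in units of 50 mm (1.0 is 50 mm), a list of three; "claw": the finger opening in mm, from 0 to 85.4. A call has 1 to 12 rows; each row shifts and turns the commanded pose from where the row before left it, along the tool's axes as they then stand; what a row does not reach is not made up. A row lasts 1/10 s, in which the tool goes at most 50 mm and 8.59 degrees, less where a joint would pass 70% of its speed; a pose out of reach is approached as far as the arm can. A call is refused whole if a number of a shift passes 1 or a number of a turn 1, either way. A call with a gripper value outside its range is refused whole. The fingers move at their own pace and stop on an object; "squeeze" is the grip in N (left out, the last holds). Time passes only in rows, so rows that do not move let the fingers close. It gives the time, the measured TCP pose, the force, the opening and the grip force at its end, in the units of the state.
- env.observe(): the state, without advancing time (a new reading comes with each control period).
- imaging.get_image(name): name is "scene" or "side" or "wrist"; returns (picture, depth): 400x640x3 uint8, blue, green, red; 400x640 float32, m along the optical axis (not along the pixel's ray), 0 where there is no reading.
- imaging.camera_info(name): a dict with "camera_matrix" (3x3 intrinsics, pixels), "k1" (the pictures are not rectified: a ray, as slopes to the right and down, at radius r is drawn at 1 + k1 r^2 times it, then the intrinsics apply), "rvec" (rotation vector, rad) and "tvec" (3), from world to camera coordinates, as OpenCV has them. Camera axes: x right, y down, z forward; pixel columns grow to the right and rows downward; lengths in m; the calibration is good to about 2 mm. A picture is of the moment at which its call begins: read the wrist's pose just before it. camera_info takes no time and is no camera call; for the wrist camera it gives the pose at the moment of the call.
- env.close_job(): hands the job in; it is judged then, once.
The state is a dict: "time_s": time; "q": joint angles; "qvel": joint speeds; "joint_efforts": joint torques, N m; "position": TCP position; "tool_rot": TCP orientation; "ft_force": force on the tool from outside, world axes, zero at the start; "wrist_torque": the same for the moment, N m; "grip_width": finger opening in m; "gripper_force": force on a finger pad.
Only numpy, scipy, OpenCV 4.12 (cv2) and the standard library are available. Lean on these libraries where they do the work, as an engineer would, in place of code of your own. Each camera call takes 0.05 s, during which the arm holds its last target. There are 200 camera calls.

### The job

Push the soap dish with your fingertips along the counter, through the narrow gap between the two taps, until its far end sits squarely against the low rail behind them. Keep it flat on the counter the whole way, do not pick it up, and leave the cream jar, the tumbler and the jar of flowers where they stand.

Things in the scene. Friction and masses are not known exactly. Their poses are not given: they have to be found in the camera images.
- dish: Loose wooden soap dish, a flat rectangular tray 100 mm long (its x), 70 wide (y), 24 high, walls 6 mm, pale soap stuck fast in it (top at 22 mm); 0.2-0.4 kg. Origin: centre of its underside, on the counter; z up. Starts on the robot's side of the taps, up to 40 mm off the gap's line and turned up to 0.4 rad from it, +x end towards the taps.
- taps: Fixed pair of low white taps with steel cross handles. Origin: on the counter midway between them; x points level through the gap, away from the robot, z up. Tap axes at y = +67 and -67 mm; upright round skirts 56 mm across, 26 high: the gap is 78 mm wide at x = 0. Above, cross handles reach 30 mm out along the diagonals at 46-56 mm height; top at 58 mm.
- rail (a point): Low white fixed rail behind the taps, 240 mm long (y), 18 thick, 36 high. This point: middle of its near face, on the counter, 100 mm beyond the taps' origin along their x, to which the face is square; axes as the taps'. The dish home against it has its near end level with the tap axes.
- cream: Bystander: loose round amber cream jar, 52 mm across, 48 mm high, to the right (y-) of the dish. Origin: centre of its underside.
- tumbler: Bystander: loose blue tumbler, 72 mm across the rim, 95 mm high, with a toothbrush standing up to 190 mm, right (y-) of the right tap. Origin: centre of its underside.
- flowers: Bystander: loose green glass jar of flowers, 72 mm across, 85 mm high, flowers up to 195 mm high and 110 mm across, left (y+) of the left tap. Origin: centre of its underside.
There are look-alikes about, which are no part of the job. What is meant by the dish is not orange, and is the smaller of those in its own colour.

How it is judged (in metres and radians):
On the way:
1. the dish is in the gap between the two taps, pointing through it (x of dish in the frame of taps between -0.05 and 0.03 m and y of dish in the frame of taps between -0.012 and 0.012 m and angle between the x axis of dish and the x axis of taps, either way round below 0.25 rad), for 0.1 s.
At the end, for the whole second after the job is handed in: The dish lies flat and at rest between taps and rail, its far end within 8 mm of the rail, its centre within 12 mm of the gap's middle line, square to the rail within 0.12 rad (7 degrees) (x of dish in the frame of taps between 0.042 and 0.056 m and y of dish in the frame of taps between -0.012 and 0.012 m and angle between the x axis of dish and the x axis of taps, either way round below 0.12 rad and height (world z) of dish below 0.004 m and angle between dish's own z axis and vertical below 0.05 rad and linear speed of dish below 0.01 m/s); the robot touches nothing.
It fails at once if the dish is lifted off the counter (more than 10 mm) or tipped (more than 0.2 rad) (height (world z) of dish above 0.01 m or angle between dish's own z axis and vertical above 0.2 rad).
It fails at once if the cream is moved more than 20 mm or tipped (distance of cream from where it was at the start of the episode above 0.02 m or angle between cream's own z axis and vertical above 0.2 rad).
It fails at once if the tumbler is moved more than 20 mm or tipped (distance of tumbler from where it was at the start of the episode above 0.02 m or angle between tumbler's own z axis and vertical above 0.2 rad).
It fails at once if the flowers is moved more than 20 mm or tipped (distance of flowers from where it was at the start of the episode above 0.02 m or angle between flowers's own z axis and vertical above 0.2 rad).
It also fails if it takes over 72 s, if anything falls off the work surface, if the arm or the gripper's body presses on something with over 40 N, if the wrist force passes 120 N, or if a joint passes its speed limit or range.

## Working session

There is one attempt and no reset: what is moved stays moved. The work goes in short steps, Python scripts to look and compute and a tool call to move; the robot and the scene stay as the last step left them, time stands still between calls to the robot, and variables do not carry over. Pictures are saved under pics/ and viewed, at most 10 in all, crops included, and the job is handed in when it is done.

Besides the shell and the picture viewer there is one more tool, called after "Emit:" as name(argument=value, ...) on one line, values as JSON. arm_command: Moves the arm, as the interface text tells. Its arguments: {"type":"object","properties":{"turn":{"type":"array"},"xyz":{"type":"array"},"claw":{"type":"array"},"squeeze":{"type":"number"}},"required":["turn","xyz","claw"]}

```bash
mkdir -p pics
python3 - <<'E'
from rig import env, imaging
import cv2,numpy as np
for n in ("scene","side"):
    p,d=imaging.get_image(n); cv2.imwrite(f"pics/{n}0.png",p); np.savez(f"{n}0.npz",p=p,d=d)
    c=imaging.camera_info(n); print(n,c)
s=env.observe(); print(s["position"],s["tool_rot"],s["time_s"])
E
```

```text
scene {'camera_matrix': array([[431.16413943,   0.        , 320.69209822],
       [  0.        , 431.16413943, 186.91674843],
       [  0.        ,   0.        ,   1.        ]]), 'k1': -0.101316068201848, 'rvec': array([ 2.0922705 ,  1.33255416, -0.51901421]), 'tvec': array([-0.26730004, -0.34487437,  1.37671067])}
side {'camera_matrix': array([[383.83234894,   0.        , 328.29186972],
       [  0.        , 383.83234894, 206.17823056],
       [  0.        ,   0.        ,   1.        ]]), 'k1': 0.0028064074774543854, 'rvec': array([ 2.15853608, -0.4489008 ,  0.20971091]), 'tvec': array([-0.51575683,  0.186274  ,  0.63146684])}
[5.49725433e-01 6.58089308e-05 2.30756140e-01] [[ 1.51807869e-05  9.99999107e-01 -1.33650286e-03]
 [ 9.99999950e-01 -1.47607242e-05  3.14309250e-04]
 [ 3.14289242e-04 -1.33650757e-03 -9.99999057e-01]] 0.1
```

View pics/scene0.png

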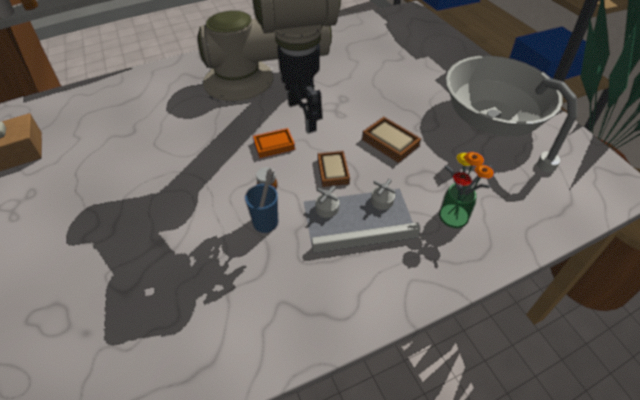

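View pics/side0.png

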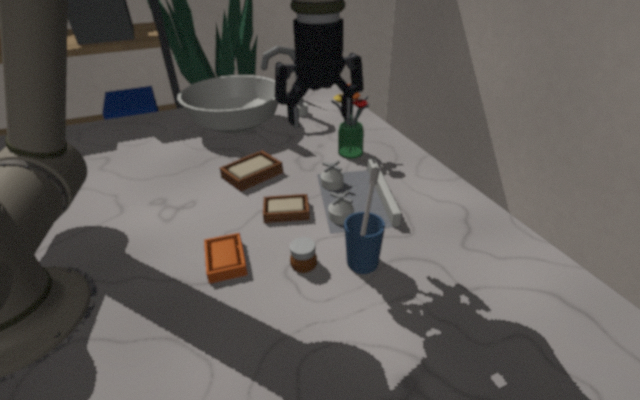

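```bash
cat > h.py <<'E'
import cv2,numpy as np
def prep(c):
    K=c["camera_matrix"];R=cv2.Rodrigues(np.array(c["rvec"]))[0];t=np.array(c["tvec"]).ravel()
    return K,np.array([c["k1"],0,0,0,0]),R,t
def rays(c,uv):
    K,D,R,t=prep(c)
    n=cv2.undistortPoints(np.asarray(uv,float).reshape(-1,1,2),K,D).reshape(-1,2)
    return -R.T@t, n, R
def plane(c,uv,z):
    o,n,R=rays(c,uv); v=np.c_[n,np.ones(len(n))]@R
    return o+v*((z-o[2])/v[:,2])[:,None]
def cloud(c,d):
    h,w=d.shape; uv=np.stack(np.meshgrid(np.arange(w),np.arange(h)),-1).reshape(-1,2)
    o,n,R=rays(c,uv); P=(np.c_[n,np.ones(len(n))]*d.reshape(-1,1))@R+o
    return P.reshape(h,w,3)
def proj(c,P):
    K,D,R,t=prep(c); return cv2.projectPoints(np.asarray(P,float).reshape(-1,1,3),cv2.Rodrigues(R)[0],t,K,D)[0].reshape(-1,2)
E
python3 - <<'E'
from h import *
from rig import imaging
roi={"scene":dict(dish=(312,145,356,192),rail=(295,220,425,252),t1=(308,185,345,222),t2=(365,175,402,212),tum=(240,180,282,235),fl=(435,180,480,228)),
"side":dict(dish=(258,188,316,228),rail=(365,150,405,228),t1=(315,155,348,195),t2=(326,188,358,225),tum=(340,205,388,275),fl=(333,115,368,160),cream=(285,232,320,275))}
for n in roi:
    c=imaging.camera_info(n); f=np.load(n+"0.npz"); p,d=f["p"],f["d"]; P=cloud(c,d); hsv=cv2.cvtColor(p,cv2.COLOR_BGR2HSV)
    np.set_printoptions(precision=4,suppress=True)
    for k,(a,b,e,g) in roi[n].items():
        Q=P[b:g,a:e].reshape(-1,3); H=hsv[b:g,a:e].reshape(-1,3); ok=d[b:g,a:e].ravel()>0
        lo,hi=dict(dish=(.012,.035),rail=(.03,.045),t1=(.044,.07),t2=(.044,.07),tum=(.03,.1),fl=(.03,.08),cream=(.02,.06))[k]
        m=ok&(Q[:,2]>lo)&(Q[:,2]<hi); q=Q[m]
        if len(q)<5: print(n,k,len(q));continue
        r=cv2.minAreaRect(q[:,:2].astype(np.float32)*1000)
        print(n,k,len(q),"med",np.median(q,0),"rect",np.round(r[0],1),np.round(r[1],1),round(r[2],1),"zmax",q[:,2].max())
        if k=="dish":
            m=(H[:,1]>90)&((H[:,0]<25)); yy,xx=np.where(m.reshape(g-b,e-a)); 
            hull=cv2.convexHull(np.c_[xx+a,yy+b].astype(np.float32)).reshape(-1,2)
            W=plane(c,hull,.024)[:,:2]; print("  colour rect @.024",cv2.minAreaRect((W*1000).astype(np.float32)),len(xx))
E
```

```text
scene dish 813 med [0.505  0.0952 0.0226] rect [499.2  97.1] [ 70.1 103.4] 72.7 zmax 0.02875844974508368
  colour rect @.024 ((508.7674865722656, 93.11772155761719), (69.896728515625, 114.81514739990234), 72.71764373779297) 453
scene rail 870 med [0.7258 0.0644 0.0359] rect [725.9  67.6] [239.9  21.2] 74.8 zmax 0.0400596409461057
scene t1 182 med [0.6077 0.0297 0.0551] rect [602.8  30.7] [41.9 42.7] 75.2 zmax 0.060955331699460436
scene t2 181 med [0.6425 0.1589 0.0549] rect [637.3 160.8] [43.7 44.6] 74.5 zmax 0.06188205303360983
scene tum 1149 med [ 0.5846 -0.116   0.0712] rect [ 551.4 -104.5] [ 71.2 134.8] 69.4 zmax 0.09976905107206757
scene fl 730 med [0.7602 0.2728 0.0578] rect [750.9 287.6] [68.8 70.5] 81.1 zmax 0.07995085480794684
side dish 994 med [0.4979 0.0886 0.0227] rect [499.9  96.3] [73.5 99.6] 73.0 zmax 0.02729856193017649
  colour rect @.024 ((496.10906982421875, 83.49400329589844), (92.35662078857422, 97.73797607421875), 72.70458221435547) 606
side rail 430 med [0.7141 0.0284 0.0364] rect [725.9  66.3] [239.6  18.2] 74.8 zmax 0.03923336495744861
side t1 186 med [0.6328 0.151  0.0546] rect [624.7 106.6] [151.9  43.5] 75.0 zmax 0.0598810769522391
side t2 195 med [0.6017 0.0242 0.0546] rect [603.3  29.9] [42.5 42.6] 73.8 zmax 0.06024547676725989
side tum 1811 med [ 0.579  -0.1247  0.0731] rect [584.4 -61.9] [178.1  70.6] 86.6 zmax 0.09989082796269932
side fl 513 med [0.7399 0.2631 0.0593] rect [751.9 285.6] [71.6 66. ] 38.9 zmax 0.07987566835586946
side cream 651 med [ 0.4757 -0.0842  0.0475] rect [478.4 -74.5] [47.6 47.3] 21.7 zmax 0.05111305611548167
```

Emit:
arm_command(turn=[[0,0,1],[0,0,1],[0,0,1],[0,0,0],[0,0,0],[0,0,0],[0,0,0],[0,0,0],[0,0,0],[0,0,0],[0,0,0],[0,0,0]], xyz=[[0,0,0],[0,0,0],[0,0,0],[0.1,-0.5,0],[0.1,-0.5,0],[0.1,-0.5,0],[0,0,0.6],[0,0,0.6],[0,0,0.6],[0,0,0.6],[0,0,0.6],[0,0,0]], claw=[50,50,50,50,50,50,50,50,50,50,50,50])

```text
time_s: 1.3
position: [0.4794, 0.0342, 0.0784]
tool_rot: [[0.259, 0.966, -0.007], [0.966, -0.259, 0.001], [-0.001, -0.007, -1.0]]
ft_force: [-0.3, -0.5, 0.5]
grip_width: 0.0498
gripper_force: 0.0
```

```bash
cat >> h.py <<'E'
T=np.array([.620,.0955]);ex=np.array([.9655,-.2605]);ey=np.array([.2605,.9655])
def tap(P): d=np.asarray(P)[:2]-T; return np.round([d@ex*1000,d@ey*1000],1)
E
python3 - <<'E'
from h import *
from rig import env,imaging
s=env.observe();print(s["position"],np.round(s["tool_rot"],3),tap(s["position"]),s["grip_width"],s["time_s"])
p,d=imaging.get_image("side");cv2.imwrite("pics/side1.png",cv2.resize(p[120:300,150:420],None,fx=2.5,fy=2.5))
c=imaging.camera_info("side");P=cloud(c,d)
# lowest finger points near tool
q=P[(np.linalg.norm(P[...,:2]-s["position"][:2],axis=-1)<.06)&(P[...,2]>.03)&(P[...,2]<.12)]
print(np.percentile(q,[1,50],axis=0) if len(q) else None)
E
```

```text
[0.47943642 0.03417567 0.07842313] [[ 0.259  0.966 -0.007]
 [ 0.966 -0.259  0.001]
 [-0.001 -0.007 -1.   ]] [-119.7  -95.8] 0.049798498936464694 1.3
[[0.44134817 0.01516769 0.08597132]
 [0.45624136 0.02954156 0.10409022]]
```

View pics/side1.png

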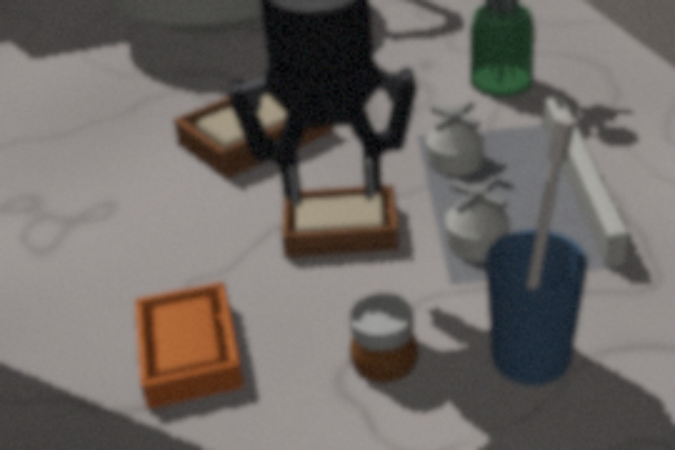

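Emit:
arm_command(turn=[[0,0,0],[0,0,0],[0,0,0],[0,0,0],[0,0,0],[0,0,0],[0,0,0],[0,0,0],[0,0,0],[0,0,0],[0,0,0],[0,0,0]], xyz=[[0,0,0.5],[0,0,0.5],[0,0,0.44],[0,0,0],[0.1,0,0],[0.1,0,0],[0.1,0,0],[0.1,0,0],[0.1,0,0],[0.1,0,0],[0.1,0,0],[0.1,0,0]], claw=[50,50,50,50,50,50,50,50,50,50,50,50])

```text
time_s: 2.55
position: [0.4918, 0.0729, 0.0093]
tool_rot: [[0.259, 0.966, -0.0], [0.966, -0.259, -0.0], [-0.0, -0.0, -1.0]]
ft_force: [-0.2, -2.9, 1.7]
grip_width: 0.05
gripper_force: 1.3
```

```bash
cat > look.py <<'E'
import sys
from h import *
from rig import env,imaging
s=env.observe();print("tcp",np.round(s["position"],4),tap(s["position"]),"t",s["time_s"],"F",np.round(s["ft_force"],1))
for n in ("side","scene"):
    p,d=imaging.get_image(n);cv2.imwrite(f"pics/{n}_{sys.argv[1]}.png",p)
    c=imaging.camera_info(n);P=cloud(c,d);hsv=cv2.cvtColor(p,cv2.COLOR_BGR2HSV)
    # wood/soap coloured points at dish-top height, in the dish's corridor
    L=(P[...,:2]-T)@np.c_[ex,ey]
    m=(d>0)&(P[...,2]>.015)&(P[...,2]<.030)&(L[...,0]>-.19)&(L[...,0]<.099)&(abs(L[...,1])<(.039 if float(sys.argv[2]) else .1))&(hsv[...,1]>55)&(hsv[...,0]<30)
    m=cv2.morphologyEx(m.astype(np.uint8),cv2.MORPH_OPEN,np.ones((2,2),np.uint8))
    k,lab,st,_=cv2.connectedComponentsWithStats(m); i=1+np.argmax(st[1:,4]); q=L[lab==i]*1000
    r=cv2.minAreaRect(q.astype(np.float32));print(n,len(q),"rect(tap mm)",np.round(r[0],1),np.round(r[1],1),round(r[2],1),"x",np.round(np.percentile(q[:,0],[1,99]),1),"y",np.round(np.percentile(q[:,1],[1,99]),1))
E
python3 look.py 2 0
```

```text
tcp [0.4918 0.0729 0.0093] [-117.9  -55.2] t 2.55 F [-0.2 -2.9  1.7]
side 149 rect(tap mm) [-110.2  -42.4] [29.6 55.2] 65.1 x [-140.2  -91.7] y [-66.4 -31.2]
scene 643 rect(tap mm) [221.8 -94. ] [ 71.6 836. ] 74.0 x [-165.8  -68.3] y [-41.8  33.4]
```

```bash
sed -i 's/    m=cv2.morph.*/    m0=m;m=cv2.morphologyEx(m.astype(np.uint8),cv2.MORPH_OPEN,np.ones((2,2),np.uint8))*m0.astype(np.uint8)/' look.py
python3 look.py 3 0
```

```text
tcp [0.4918 0.0732 0.0092] [-117.9  -54.9] t 2.65 F [ 0.4  0.7 -0.6]
side 118 rect(tap mm) [-114.7  -38.4] [22.5 48.6] 80.3 x [-140.   -92.9] y [-48.7 -29.5]
scene 574 rect(tap mm) [-117.1   -8.4] [ 69.6 100.7] 89.5 x [-165.5  -68.2] y [-41.6  25.1]
```

View pics/scene_3.png

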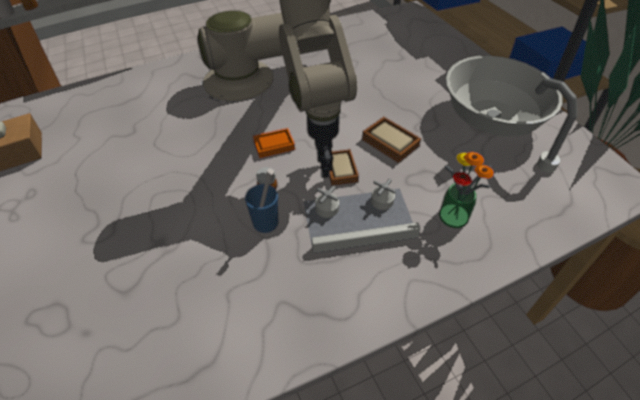

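Emit:
arm_command(turn=[[0,0,0],[0,0,0],[0,0,0],[0,0,0],[0,0,0],[0,0,0],[0,0,0],[0,0,0],[0,0,0],[0,0,0],[0,0,0],[0,0,0]], xyz=[[0.09,0,0],[0.08,0,0],[0,0,0],[-0.25,0,0],[-0.25,0,0],[0,0,-0.5],[0,0,-0.5],[0,0,-0.5],[0,-0.8,0],[0,-0.8,0],[0.72,0,0],[0.72,0,0]], claw=[50,50,50,50,50,50,50,50,50,50,50,50])

```text
time_s: 3.95
position: [0.4279, 0.1464, 0.0846]
tool_rot: [[0.261, 0.965, -0.0], [0.965, -0.261, -0.0], [-0.0, -0.0, -1.0]]
ft_force: [1.4, -0.7, 0.3]
grip_width: 0.0499
gripper_force: 0.0
```

Emit:
arm_command(turn=[[0,0,1],[0,0,1],[0,0,1],[0,0,1],[0,0,1],[0,0,1],[0,0,1],[0,0,1],[0,0,1]], xyz=[[0,0,0],[0,0,0],[0,0,0],[0,0,0],[0,0,0],[0,0,0],[0,0,0],[0,0,0],[0,0,0]], claw=[30,30,30,30,30,30,30,30,30])

```text
time_s: 4.85
position: [0.4288, 0.1458, 0.0843]
tool_rot: [[0.868, 0.496, -0.0], [0.496, -0.868, -0.0], [-0.0, -0.0, -1.0]]
ft_force: [0.6, -0.1, -0.2]
grip_width: 0.0297
gripper_force: 0.0
```

Emit:
arm_command(turn=[[0,0,1],[0,0,1],[0,0,1],[0,0,1],[0,0,1],[0,0,1],[0,0,1],[0,0,1],[0,0,1],[0,0,0]], xyz=[[0,0,0],[0,0,0],[0,0,0],[0,0,0],[0,0,0],[0,0,0],[0,0,0],[0,0,0],[0,0,0],[0,0,0]], claw=[30,30,30,30,30,30,30,30,30,30])

```text
time_s: 5.85
position: [0.4287, 0.1459, 0.0843]
tool_rot: [[0.965, -0.261, -0.0], [-0.261, -0.965, -0.0], [-0.0, 0.0, -1.0]]
ft_force: [-0.8, 0.8, 0.1]
grip_width: 0.0298
gripper_force: 0.0
```

```bash
python3 look.py 4 0
python3 - <<'E'
from h import *
from rig import imaging,env
print([tap(x) for x in plane(imaging.camera_info("scene"),[(363,135),(405,158),(420,142),(379,119)],.024)],env.observe()["q"])
E
```

```text
tcp [0.4287 0.1459 0.0843] [-197.8   -1.2] t 5.85 F [-0.8  0.8  0.1]
side 397 rect(tap mm) [-115.5   -3.1] [70.8 95.8] 89.2 x [-163.2  -69. ] y [-37.3  31.1]
scene 656 rect(tap mm) [-117.2   -0.7] [99.5 69.9] 0.1 x [-165.5  -68.6] y [-34.8  33.4]
[array([-213.8,   71.3]), array([-108.9,  156.4]), array([-160.4,  214.1]), array([-271.8,  131.4])] [3.79355828e+00 2.26813045e+01 1.01879565e+02 4.12801979e-04
 5.54421438e+01 1.08708896e+02]
```

Emit:
arm_command(turn=[[0,0,0],[0,0,0],[0,0,0],[0,0,0],[0,0,0],[0,0,0],[0,0,0],[0,0,0],[0,0,0],[0,0,0],[0,0,0],[0,0,0]], xyz=[[0,0,0.5],[0,0,0.5],[0,0,0.5],[0,0,0.06],[0.16,0,0],[0.16,0,0],[0.16,0,0],[0.16,0,0],[0.16,0,0],[0.16,0,0],[0.16,0,0],[0.16,0,0]], claw=[30,30,30,30,30,30,30,30,30,30,30,30])

```text
time_s: 7.15
position: [0.4913, 0.1301, 0.0063]
tool_rot: [[0.966, -0.259, -0.0], [-0.259, -0.966, 0.0], [-0.0, 0.0, -1.0]]
ft_force: [-2.4, 0.4, 1.4]
grip_width: 0.0297
gripper_force: 1.3
```

```bash
python3 look.py 5 0
```

```text
tcp [0.4913 0.1301 0.0063] [-1.333e+02 -1.000e-01] t 7.15 F [-2.4  0.4  1.4]
side 422 rect(tap mm) [-69.9  -3.5] [70.5 97.4] 87.9 x [-119.   -23.1] y [-37.2  30.7]
scene 699 rect(tap mm) [-70.   -0.8] [ 69.7 100.6] 89.4 x [-118.1  -20.9] y [-35.   33.1]
```

Emit:
arm_command(turn=[[0,0,0],[0,0,0],[0,0,0],[0,0,0],[0,0,0],[0,0,0],[0,0,0],[0,0,0],[0,0,0],[0,0,0],[0,0,0],[0,0,0]], xyz=[[0.16,0,0],[0.16,0,0],[0.16,0,0],[0.16,0,0],[0.16,0,0],[0.16,0,0],[0.16,0,0],[0.16,0,0],[0.16,0,0],[0.16,0,0],[0.16,0,0],[0.16,0,0]], claw=[30,30,30,30,30,30,30,30,30,30,30,30])

```text
time_s: 8.45
position: [0.5841, 0.1053, 0.0063]
tool_rot: [[0.966, -0.259, -0.0], [-0.259, -0.966, -0.0], [-0.0, 0.0, -1.0]]
ft_force: [-1.1, 0.1, -1.4]
grip_width: 0.03
gripper_force: 0.7
```

```bash
python3 look.py 6 1
```

```text
tcp [0.5841 0.1053 0.0063] [-37.3   0.1] t 8.45 F [-1.1  0.1 -1.4]
side 143 rect(tap mm) [35.6 18.1] [49.5 94.8] 64.8 x [-11.3  72.4] y [-22.4  31.8]
scene 829 rect(tap mm) [25.6 -0.1] [ 70.4 100.2] 90.0 x [-22.3  74.3] y [-34.6  33.3]
```

View pics/scene_6.png

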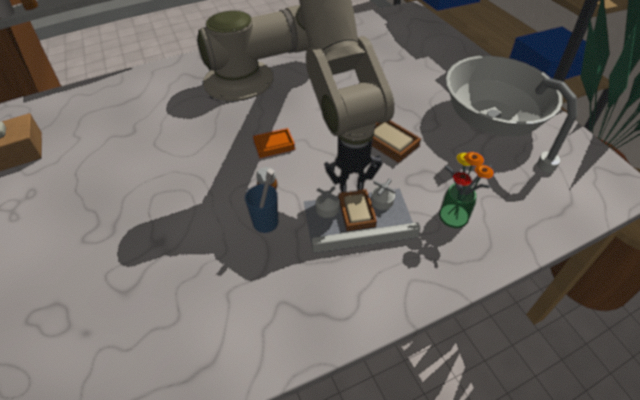

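Emit:
arm_command(turn=[[0,0,0],[0,0,0],[0,0,0],[0,0,0],[0,0,0],[0,0,0],[0,0,0],[0,0,0],[0,0,0]], xyz=[[0.06,0,0],[0.06,0,0],[0.06,0,0],[0.06,0,0],[0.06,0,0],[0.06,0,0],[0.06,0,0],[0.06,0,0],[0,0,0]], claw=[30,30,30,30,30,30,30,30,30])

```text
time_s: 9.45
position: [0.6074, 0.099, 0.0063]
tool_rot: [[0.966, -0.259, 0.001], [-0.259, -0.966, -0.0], [0.001, -0.0, -1.0]]
ft_force: [0.8, 1.2, 1.2]
grip_width: 0.0301
gripper_force: 0.8
```

```bash
python3 look.py 7 1
```

```text
tcp [0.6074 0.099  0.0063] [-13.1   0.1] t 9.45 F [0.8 1.2 1.2]
side 98 rect(tap mm) [45.8 25.6] [72.7 23.4] 14.1 x [13.9 82.3] y [ 8.  31.6]
scene 750 rect(tap mm) [45.4 -0.7] [69.3 91.8] 89.3 x [ 0.8 87.5] y [-34.8  33.4]
```

Emit:
arm_command(turn=[[0,0,0],[0,0,0],[0,0,0]], xyz=[[0.02,0,0],[0.02,0,0],[0,0,0]], claw=[30,30,30])

```text
time_s: 9.85
position: [0.6083, 0.0987, 0.0063]
tool_rot: [[0.966, -0.259, -0.001], [-0.259, -0.966, 0.0], [-0.001, 0.0, -1.0]]
ft_force: [-2.6, 1.8, 1.1]
grip_width: 0.0302
gripper_force: 1.9
```

Emit:
arm_command(turn=[[0,0,0],[0,0,0],[0,0,0],[0,0,0],[0,0,0],[0,0,0],[0,0,0],[0,0,0],[0,0,0],[0,0,0],[0,0,0]], xyz=[[-0.2,0,0],[-0.5,0,0],[-0.5,0,0],[-0.5,0,0],[-0.5,0,0],[-0.5,0,0],[0,0,-0.5],[0,0,-0.5],[0,0,-0.5],[0,0,-0.5],[0,0,0]], claw=[30,30,30,30,30,30,30,30,30,30,30])

```text
time_s: 10.95
position: [0.4791, 0.1337, 0.109]
tool_rot: [[0.966, -0.259, 0.006], [-0.259, -0.966, -0.0], [0.006, -0.002, -1.0]]
ft_force: [0.3, 0.1, 0.2]
grip_width: 0.03
gripper_force: 0.0
```

```bash
python3 look.py 8 1
```

```text
tcp [0.4791 0.1337 0.109 ] [-146.     0.2] t 10.95 F [0.3 0.1 0.2]
side 85 rect(tap mm) [ 47.9 -29.1] [16.8 41.2] 88.7 x [29.2 66.8] y [-37.2 -21. ]
scene 742 rect(tap mm) [46.5 -0.7] [69.6 91.5] 89.5 x [ 1.7 88.1] y [-35.   33.2]
```

View pics/scene_8.png

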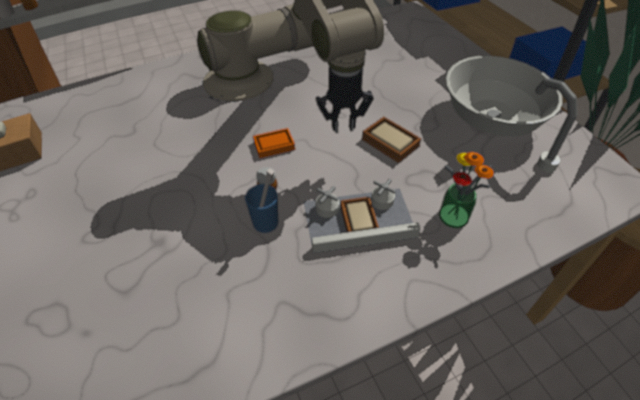

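The picture shows the dish at about (358,214), between the taps and against the rail. Its near edge is level with the tap axes and it is square and centred. The bystanders have not moved and the gripper is clear.

```bash
python3 -c "
from rig import env
print(env.close_job())"
```

```text
the job is handed in; nothing more can be done
None
```

I pushed the soap dish through the gap to the rail and handed the job in. The last measurement had it about 1 mm off the gap's middle line, square within 1°, and against the rail to within about 2 mm; no verdict was returned.

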